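# Clip the spring-hook probe of a contact stand onto the terminal post of a lab cell

### The job

Connect the cell to the contact stand: press the probe's sprung plunger right down so that its hook comes out below, keep it down while you swing the arm until the hook lightly touches the brass terminal post, then let the plunger up so that the hook catches the post from below, and let go. The post can stand anywhere along its slot in the lid, so find it by feel; do not push the cell from its place or bend the post, and leave the other things alone.

Things in the scene. Friction and masses are not known exactly. Their poses are not given: they have to be found in the camera images.
- stand: Contact stand, fixed: white foot 110 x 100 x 14 mm with an upright steel rod (14 mm thick, top 164 mm above the bench). Origin: on the rod's axis at bench height; z up. The rod carries an aluminium swing arm (bar 10 mm wide, its top 113 mm above the bench) ending in a vertical hook probe 160 mm from the rod's axis.
- boom (a joint): Swing of the arm about the rod, rad, range -0.9 to 0.5. At 0 the arm points along the stand's -y; growing values carry the probe towards the stand's +x (anticlockwise from above). It starts between -0.65 and -0.42, short of the cell, and stays where it is left (friction about 0.4 N at the probe).
- plunger (a joint): How far the plunger is pressed down, m: 0 up, 0.018 fully down. Spring: 1.5 N when up, rising evenly to 6 N fully down, plus damping of 40 N per m/s; let go, it springs back up by itself. Hook and cap move down with it.
- cap (a point): Centre of the top face of the plunger's round grey cap (22 mm diameter, 16 mm high), 191 mm above the bench when up. Below it are a thin stem and the white barrel (14 mm diameter, top 155 mm above the bench), so fingers holding the cap from above pass either side of the barrel; a collar (22 mm diameter) surrounds the barrel 98 to 116 mm above the bench.
- nose (a point): Centre of the probe barrel's lower end, 80 mm above the bench, on the probe's axis, 3 mm higher than the top of the terminal post. When the hook's shank touches the post, the post is straight below this axis; the hook catches a post that lies at most 4 mm ahead of that.
- hook (a point): Top of the hook's toe, on the probe's axis: level with the nose when the plunger is up, 18 mm below it when down. The flat steel hook (6 mm wide) has its shank 3 to 7 mm behind the axis; the toe, 4 mm thick, runs forward in the direction of growing arm swing to 10 mm ahead of the axis and ends in an upturned tip 4.5 mm high and 3 mm thick. Mouth from shank to tip: 10 mm.
- cell: Electrochemical cell, loose, about 0.9 kg: steel base plate 120 (x) x 110 (y) x 12 mm, low glass pot 82 mm in diameter, white lid, its top 50 mm above the bench. Origin: centre of the underside. It stands about 160 mm from the rod's axis, its y roughly along the swing arm when the probe is over it. Its post bears 6 N at most; a sideways push of 7 N can slide or tip the cell.
- post_mid (a point): Middle of the post's range, 74 mm above the bench, over the cell's centre. The post is a level brass pin, 6 mm diameter, along the cell's y from -22 to +18 mm, on a block clamped in a slot of the lid. Its real place, -18 to +18 mm from here along the cell's x, is not reported. The hook passes under it only with the plunger over 14 mm; caught, it stands at 9 mm (13.5: tip wedged under).
- bottle_a: Small amber stoppered bottle, 52 mm diameter, 95 mm high, next to the cell; leave alone. Origin: centre of its underside.
- bottle_b: Clear stoppered bottle, 68 mm diameter, 125 mm high; leave alone. Origin: centre of its underside.
- bottle_c: Clear stoppered bottle, 68 mm diameter, 125 mm high; leave alone. Origin: centre of its underside.
- beaker: Glass beaker, 66 mm diameter, 75 mm high; leave alone. Origin: centre of its underside.
- spatula: Spatula, 150 mm long, lying on the bench; leave alone.
- stopper: Glass stopper, 38 mm diameter, 38 mm high, beyond the stand's foot; leave alone. Origin: centre of its underside.
- dish: White porcelain dish, 90 mm diameter, 28 mm high; leave alone. Origin: centre of its underside.
There are look-alikes about, which are no part of the job. Leave any blue or orange look-alike of the cell alone.

How it is judged:
By the outcome, as a careful person would: the job done as asked, in the order asked, and still so for the second after the job is handed in, with the robot touching nothing.
It also fails if it takes over 58 s, if anything falls off the work surface, if the arm or the gripper's body presses on something with over 40 N, if the wrist force passes 120 N, or if a joint passes its speed limit or range.

### The arm

A 6-joint arm with a two-finger parallel gripper is mounted at the origin on the work surface. World frame = base frame: x ahead of the robot, y to its left, z up, the work surface at z = 0. Lengths are in m, angles in rad, forces in N, time in s.
With the tool pointing down it reaches from about 0.25 to 0.775 m from the base axis. Payload 4 kg.
Tool frame: the origin (TCP) lies at the very end of the fingers, on their centre line; the grasp point (between the pads) lies 19 mm behind it; z points along the fingers, y is the line along which they close (so a half turn about z gives the same grasp; the last joint's range is limited). The gripper opens to 94 mm and grips with 3 to 60 N. Pads are 16 mm wide; open, the fingers measure 119 mm over their backs; the gripper's body (75 mm by 177 mm) begins 78 mm behind the grasp point.
Start: joints at [1.034, 0.087, 1.371, -0, 1.684, -0.103], TCP at [0.231, 0.499, 0.206] pointing down, gripper open.
Joint ranges: [-3.1, 3.1], [-0.76, 2.03], [0.27, 2.55], [-1.08, 4.22], [0.17, 2.65], [-2.57, 2.57]. Speed limits (rad/s): [2.79, 2.79, 3.14, 3.14, 3.14, 3.14].

### API

Orientations are given as [roll, pitch, yaw] about the fixed x, y, z axes, in that order (R = Rz(yaw) Ry(pitch) Rx(roll)).
In Python, from bench import robot gives the robot as it stands. The module is installed in compiled form; this text tells all that it offers.
- The arm moves only by the tool move_arm, never from a script. Its argument "deltas" is one flat list of numbers, 7 for each row, row after row: the turn, a rotation vector about the tool's x, y, z in rad, then the shift along the tool's x, y, z in cm, then the closure, from -1 (fully open) to 1 (shut). A call has 1 to 8 rows; each row is the pose to reach, as a shift and turn from the pose commanded when the call began, along the tool's axes at that moment; what a row does not reach only later rows make up. A row lasts 1/10 s, in which the tool goes at most 50 mm and 8.59 degrees, less where a joint would pass 70% of its speed; a pose out of reach is approached as far as the arm can. A call with a gripper value outside its range is refused whole. The fingers move at their own pace and stop on an object; the grip force is fixed at half the most. Time passes only in rows, so rows that repeat a pose let the fingers close. It gives the time, the measured TCP pose, the force, the opening and the grip force at its end, in the units of the state.
- robot.get_obs(): the state, without advancing time (a new reading comes with each control period).
- robot.snapshot(name): name is "scene" or "top" or "wrist"; returns a dict with "image" (384x512x3 uint8, red, green, blue), "depth" (384x512 float32, m along the optical axis (not along the pixel's ray), 0 where there is no reading), "fov_y" (degrees; the focal length in pixels is half the picture's height over the tangent of half this angle, whatever the lens; pixels are square), "cx", "cy" (the principal point, pixels), "origin" and "orientation" of the camera in the world; the wrist camera has in their place "T_tool_cam" (4x4, takes a point from camera to tool coordinates, whose origin is the TCP and whose axes are the flange's). Camera axes: x right, y up, looking along -z (the intrinsics and any distortion apply to the point x, -y, -z); pixel columns grow to the right and rows downward; lengths in m; the calibration is good to about 2 mm. A picture is of the moment at which its call begins: read the wrist's pose just before it.
- robot.close_job(): hands the job in; it is judged then, once.
The state is a dict: "time": time; "joint_positions": joint angles; "qvel": joint speeds; "joint_torque": joint torques, N m; "tool_pos": TCP position; "ee_rot": TCP orientation; "wrist_force": force on the tool from outside, world axes, zero at the start; "wrist_torque": the same for the moment, N m; "width": finger opening in m; "finger_force": force on a finger pad.
Only numpy, scipy, OpenCV 4.12 (cv2) and the standard library are available. Lean on these libraries where they do the work, as an engineer would, in place of code of your own. Each camera call takes 0.05 s, during which the arm holds its last target. There are 200 camera calls.

## Working session

There is one attempt and no reset: what is moved stays moved. The work goes in short steps, Python scripts to look and compute and a tool call to move; the robot and the scene stay as the last step left them, time stands still between calls to the robot, and variables do not carry over. Pictures are saved under pics/ and viewed, at most 10 in all, crops included, and the job is handed in when it is done.

Besides the shell and the picture viewer there is one more tool, called after "Emit:" as name(argument=value, ...) on one line, values as JSON. move_arm: Moves the arm, as the interface text tells. Its arguments: {"type":"object","properties":{"deltas":{"type":"array","items":{"type":"number"}}},"required":["deltas"]}

```bash
mkdir -p pics
cat > h.py <<'E'
import numpy as np, cv2
from scipy.spatial.transform import Rotation as Ro
from bench import robot
def cam(name):
    o=robot.get_obs(); s=robot.snapshot(name)
    f=192/np.tan(np.radians(s["fov_y"])/2)
    if "T_tool_cam" in s:
        T=np.eye(4); T[:3,:3]=Ro.from_euler('xyz',o["ee_rot"]).as_matrix(); T[:3,3]=o["tool_pos"]
        T=T@np.array(s["T_tool_cam"]); R=T[:3,:3]; p=T[:3,3]
    else:
        p=np.array(s["origin"]); q=np.array(s["orientation"])
        R=q if q.shape==(3,3) else (Ro.from_euler('xyz',q).as_matrix() if q.size==3 else Ro.from_quat(q).as_matrix())
    return dict(im=s["image"],d=s["depth"],f=f,cx=s["cx"],cy=s["cy"],R=R,p=p,raw=s)
def ray(c,u,v): return c["R"]@np.array([(u-c["cx"])/c["f"],-(v-c["cy"])/c["f"],-1.])
def on_z(c,u,v,z):
    r=ray(c,u,v); return c["p"]+r*(z-c["p"][2])/r[2]
def at_d(c,u,v): return c["p"]+ray(c,u,v)*c["d"][int(v),int(u)]
def proj(c,P):
    q=c["R"].T@(np.array(P)-c["p"]); return c["cx"]-c["f"]*q[0]/q[2], c["cy"]+c["f"]*q[1]/q[2]
def cloud(c):
    v,u=np.mgrid[:384,:512]; r=np.stack([(u-c["cx"])/c["f"],-(v-c["cy"])/c["f"],-np.ones(u.shape)],-1)@c["R"].T
    return c["p"]+r*c["d"][...,None]
def save(im,n): cv2.imwrite("pics/"+n,np.ascontiguousarray(im[...,::-1]))
E
python3 - <<'E'
from h import *
a=cam("scene");b=cam("top")
save(np.hstack([a["im"],b["im"]])[:, :],"x.png")
im=np.vstack([a["im"],b["im"]]); save(cv2.resize(np.hstack([a["im"],b["im"]]),(800,300)),"both.png")
save(b["im"],"top.png"); save(a["im"],"scene.png")
for c in (a,b): print({k:v for k,v in c["raw"].items() if k not in("image","depth")}, (c["d"]>0).mean())
print(robot.get_obs())
E
```

```text
{'fov_y': 55.06018341627105, 'cx': 254.31914122419624, 'cy': 190.22252311674407, 'origin': array([1.28524672, 0.18902526, 0.6606565 ]), 'orientation': array([ 0.95038349, -0.0205825 ,  1.81454899])} 0.99603271484375
{'fov_y': 52.79263772246255, 'cx': 259.64176632955116, 'cy': 189.95807221789286, 'origin': array([0.33861245, 0.00437451, 1.0904478 ]), 'orientation': array([ 0.2181026 ,  0.00278121, -1.53851772])} 0.9958648681640625
{'time': 0.1, 'joint_positions': array([ 1.03390399e+00,  8.78848919e-02,  1.37208914e+00,  1.44461991e-05,
        1.68360619e+00, -1.03071957e-01]), 'qvel': array([ 2.10583838e-03,  2.33946621e-05, -3.22965082e-03, -2.64333467e-04,
        1.88051176e-04,  1.71118338e-04]), 'joint_torque': array([ 2.84660717e-03, -3.41252267e+01, -3.03301120e+01,  7.20658712e-02,
        3.04095203e-02, -1.07185326e-04]), 'tool_pos': array([0.2309192 , 0.49863219, 0.20442624]), 'ee_rot': array([-3.13961711e+00, -2.18781556e-04,  2.70777367e+00]), 'wrist_force': array([-0.78674923, -0.41156545, -0.25282546]), 'wrist_torque': array([0.02721087, 0.03240456, 0.01500488]), 'finger_force': 0.0, 'width': 0.09415525487903842}
```

View pics/top.png

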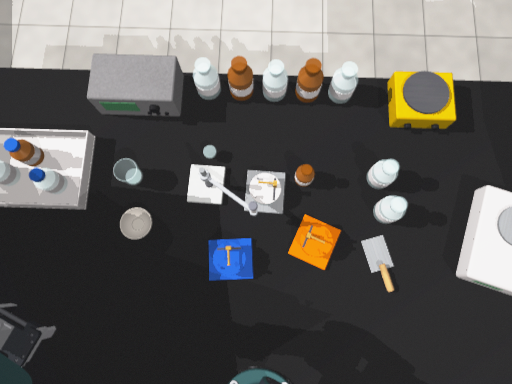

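View pics/scene.png

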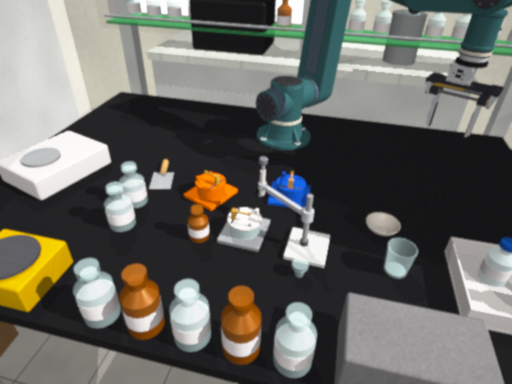

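Top view: stand foot at (206,184), rod top at about (203,173), probe cap at (253,207), and the steel/white cell at (265,191). The look-alikes are blue (230,259) and orange (315,242), and amber bottle_a is at (305,175). I choose the steel-plate cell next to the arm and will check it in a crop.

Run:
```python
from h import *
b=cam("top"); a=cam("scene")
big=cv2.resize(b["im"][140:240,170:330],(800,500),interpolation=cv2.INTER_CUBIC); save(big,"crop1.png")
for n,c in (("top",b),("scene",a)):
    P=cloud(c)
    reg=(np.hypot(P[...,0]-on_z(b,253,207,.19)[0],P[...,1]-on_z(b,253,207,.19)[1])<.035)&(P[...,2]>.178)&(P[...,2]<.2)
    if reg.sum(): print(n,"cap n",reg.sum(),P[reg].mean(0),P[reg].min(0),P[reg].max(0))
    r0=on_z(b,203,173,.164)
    reg=(np.hypot(P[...,0]-r0[0],P[...,1]-r0[1])<.035)&(P[...,2]>.15)&(P[...,2]<.175)
    if reg.sum(): print(n,"rod",reg.sum(),P[reg].mean(0),P[reg].min(0),P[reg].max(0))
P=cloud(b)
def rect(m,z,name,c=b):
    m=m.astype(np.uint8); n,l,st,ce=cv2.connectedComponentsWithStats(m)
    for k in range(1,n):
        if st[k,4]<150: continue
        ys,xs=np.where(l==k)
        W=np.array([on_z(c,x,y,z)[:2] for x,y in zip(xs,ys)]).astype(np.float32)
        print(name,st[k],cv2.minAreaRect(W*1000))
roi=np.zeros((384,512),bool); roi[150:225,180:300]=1
rect(roi&(P[...,2]>.006)&(P[...,2]<.02),.013,"plate/foot")
rect(roi&(P[...,2]>.044)&(P[...,2]<.056),.05,"lid")
# brass
hsv=cv2.cvtColor(b["im"],cv2.COLOR_RGB2HSV)
m=roi&(hsv[...,0]>10)&(hsv[...,0]<30)&(hsv[...,1]>110)&(hsv[...,2]>90)
ys,xs=np.where(m); print(list(zip(xs,ys))[:80])
print("brass",np.round(on_z(b,xs.mean(),ys.mean(),.074),4))
for u,v in ((203,173),(253,207)): print(on_z(b,u,v,.164 if u==203 else .191))
```

```text
top cap n 69 [0.50055557 0.02929796 0.18964771] [0.49087664 0.01843458 0.17911477] [0.51123463 0.03992825 0.1946541 ]
top rod 34 [0.59096453 0.15988406 0.16171575] [0.58515061 0.15380743 0.15004448] [0.59792698 0.16662649 0.16923426]
scene cap n 58 [0.50695076 0.0279217  0.18647899] [0.49388171 0.01612082 0.17819536] [0.51587931 0.03766871 0.19140972]
scene rod 45 [0.59621046 0.15866776 0.15864726] [0.5870411  0.15195884 0.15001155] [0.60164599 0.16507185 0.16422536]
plate/foot [ 187  164   38   40 1078] ((591.898193359375, 170.28060913085938), (100.40572357177734, 111.12500762939453), 87.18450927734375)
plate/foot [245 169  40  44 678] ((575.552978515625, 1.509521484375), (109.489990234375, 120.18603515625), 87.24846649169922)
lid [249 173  32  31 692] ((575.308837890625, 1.4950675964355469), (84.8466796875, 85.63794708251953), 1.8073856830596924)
[(np.int64(299), np.int64(166)), (np.int64(298), np.int64(167)), (np.int64(299), np.int64(167)), (np.int64(297), np.int64(168)), (np.int64(298), np.int64(168)), (np.int64(299), np.int64(168)), (np.int64(297), np.int64(169)), (np.int64(298)
[... 1723 characters left out ...]
(271), np.int64(182)), (np.int64(273), np.int64(182)), (np.int64(274), np.int64(182)), (np.int64(275), np.int64(182)), (np.int64(276), np.int64(182)), (np.int64(269), np.int64(183)), (np.int64(270), np.int64(183)), (np.int64(271), np.int64(183)), (np.int64(272), np.int64(183)), (np.int64(273), np.int64(183)), (np.int64(274), np.int64(183)), (np.int64(275), np.int64(183)), (np.int64(276), np.int64(183)), (np.int64(273), np.int64(184)), (np.int64(274), np.int64(184)), (np.int64(275), np.int64(184)), (np.int64(276), np.int64(184)), (np.int64(273), np.int64(185)), (np.int64(274), np.int64(185))]
brass [ 0.6003 -0.0528  0.074 ]
[0.58232777 0.15526079 0.164     ]
[0.49612643 0.02763701 0.191     ]
```

View pics/crop1.png

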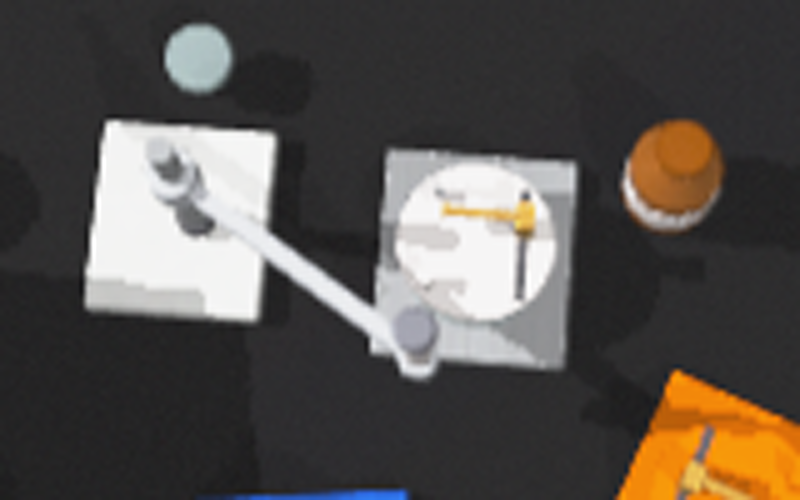

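The crop confirms the choice: steel plate and white lid, with the brass pin at crop (443–525, 211), which is full-image (258.6–275, 182). Rod to cap measures 0.160 m, as specified. Foot and plate sizes also match, and both are turned about -2.8°. I'm starting the approach.

Emit:
move_arm(deltas=[0,0,0.145,-3.69,-2.61,-0.38,-1,0,0,0.29,-7.38,-5.22,-0.77,-1,0,0,0.435,-11.07,-7.83,-1.15,-1,0,0,0.58,-14.76,-10.44,-1.53,-1,0,0,0.725,-18.45,-13.05,-1.92,-1,0,0,0.87,-22.14,-15.66,-2.3,-1,0,0,1.015,-25.83,-18.27,-2.68,-1,0,0,1.16,-29.52,-20.88,-3.07,-1])

```text
time: 1.0
tool_pos: [0.4117, 0.1838, 0.2363]
ee_rot: [3.141, -0.0, 1.542]
wrist_force: [0.6, 0.7, 0.3]
width: 0.0938
finger_force: 0.0
```

```bash
cat > g.py <<'E'
from h import *
import sys
def delta(p,yaw):
    o=robot.get_obs(); R=Ro.from_euler('xyz',o["ee_rot"])
    T=Ro.from_euler('xyz',[np.pi,0,yaw])
    print("t",round(o["time"],2),"pos",np.round(o["tool_pos"],4),"rot",np.round(o["ee_rot"],3),"turn",np.round((R.inv()*T).as_rotvec(),3),"shift cm",np.round(R.inv().apply(np.array(p)-o["tool_pos"])*100,2))
E
python3 - <<'E'
from g import *
delta([.501,.029,.25],np.radians(55.1))
b=cam("top")
for u in (258.6,275): print(on_z(b,u,182.2,.075))
E
```

```text
t 1.0 pos [0.4117 0.1838 0.2363] rot [ 3.141 -0.     1.542] turn [ 0.   -0.    0.58] shift cm [-15.22   9.37  -1.37]
[0.58481686 0.01796502 0.075     ]
[ 0.58621623 -0.02629925  0.075     ]
```

Emit:
move_arm(deltas=[0,0,0.145,-3.8,2.34,-0.34,-1,0,0,0.29,-7.6,4.7,-0.7,-1,0,0,0.435,-11.4,7.0,-1.0,-1,0,0,0.58,-15.2,9.4,-1.4,-1,0,0,0.58,-15.2,9.4,-1.4,-1,0,0,0.58,-15.2,9.4,-1.4,-1])

```text
time: 1.65
tool_pos: [0.5017, 0.031, 0.2496]
ee_rot: [-3.14, 0.0, 0.967]
wrist_force: [0.8, -0.0, -0.6]
width: 0.094
finger_force: 0.0
```

Run:
```python
from g import *
delta([.501,.029,.25],np.radians(55.1))
c=cam("wrist"); save(c["im"],"w1.png"); P=cloud(c)
print(c["p"])
m=(np.hypot(P[...,0]-.501,P[...,1]-.029)<.03)&(P[...,2]>.183)&(P[...,2]<.2)
ys,xs=np.where(m)
if len(xs):
    (u,v),r=cv2.minEnclosingCircle(np.c_[xs,ys].astype(np.float32)); print(u,v,r,len(xs),on_z(c,u,v,.191),P[m].mean(0),P[m].min(0),P[m].max(0))
m=(np.hypot(P[...,0]-.593,P[...,1]-.16)<.03)&(P[...,2]>.155)&(P[...,2]<.175)
print(m.sum(), P[m].mean(0) if m.any() else 0)
m=(P[...,2]>.066)&(P[...,2]<.082)&(np.hypot(P[...,0]-.5755,P[...,1])<.035)
print("post",m.sum(),P[m].min(0) if m.any() else 0,P[m].max(0) if m.any() else 0)
```

```text
t 1.65 pos [0.5017 0.031  0.2496] rot [-3.14   0.     0.967] turn [-0.002  0.     0.006] shift cm [-0.21  0.06 -0.04]
[0.53965157 0.08579532 0.4281912 ]
258.5 208.5 13.209944725036621 539 [0.50221096 0.02922975 0.191     ] [0.50191468 0.02892691 0.18969105] [0.49079027 0.01760791 0.18329563] [0.51227143 0.03906486 0.19231194]
289 [0.59117343 0.15807706 0.16257729]
post 311 [ 0.55205625 -0.03100041  0.06627061] [0.59261586 0.02568372 0.07982457]
```

View pics/w1.png

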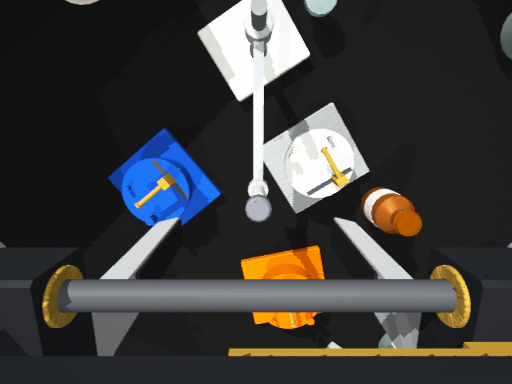

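Wrist view: cap at (258,208), midway between the fingertips; brass pin from about (323,149) to (342,183). Next I descend over the cap.

Emit:
move_arm(deltas=[0,0,0,0,0.1,3,-1,0,0,0,0,0.1,5.5,-1,0,0,0,0,0.1,7.5,-1,0,0,0,0,0.1,8.5,-1,0,0,0,0,0.1,8.5,-1,0,0,0,0,0.1,8.5,-1])

```text
time: 2.3
tool_pos: [0.5028, 0.0316, 0.1662]
ee_rot: [3.14, -0.001, 0.969]
wrist_force: [0.5, -0.0, 1.3]
width: 0.0941
finger_force: 0.0
```

Run:
```python
from g import *
o=robot.get_obs(); print(o["wrist_force"])
delta([.502,.0292,.164],np.radians(55.3))
c=cam("wrist")
p0=on_z(c,258,210,.191); P=cloud(c)
m=(np.hypot(P[...,0]-.502,P[...,1]-.029)<.03)&(P[...,2]>.185)&(P[...,2]<.2)
ys,xs=np.where(m); (u,v),r=cv2.minEnclosingCircle(np.c_[xs,ys].astype(np.float32)); print(u,v,r,len(xs),on_z(c,u,v,.191))
hsv=cv2.cvtColor(c["im"],cv2.COLOR_RGB2HSV)
m=(hsv[...,0]>12)&(hsv[...,0]<30)&(hsv[...,1]>110)&(hsv[...,2]>90)&(np.hypot(P[...,0]-.5755,P[...,1])<.04)&(P[...,2]>.068)&(P[...,2]<.084)
ys,xs=np.where(m); W=np.array([on_z(c,x,y,.076)[:2] for x,y in zip(xs,ys)])
print("brass",len(xs))
for lo in np.arange(-.03,.025,.005):
    k=(W[:,1]>lo)&(W[:,1]<=lo+.005)
    if k.any(): print(round(lo,3),k.sum(),W[k,0].min().round(4),W[k,0].max().round(4))
```

```text
[ 0.49498961 -0.04911593  1.25650732]
t 2.3 pos [0.5028 0.0316 0.1662] rot [ 3.14e+00 -1.00e-03  9.69e-01] turn [ 0.001 -0.001  0.004] shift cm [-0.25  0.07  0.22]
258.5 251.5 19.557706832885742 1142 [0.50249562 0.02946845 0.191     ]
brass 480
-0.03 83 0.5778 0.5925
-0.025 83 0.5777 0.5921
-0.02 49 0.5785 0.5904
-0.015 32 0.5828 0.5881
-0.01 32 0.583 0.5883
-0.005 33 0.5833 0.5887
0.0 31 0.5839 0.5887
0.005 34 0.5838 0.5892
0.01 32 0.5843 0.5893
0.015 47 0.5829 0.5911
0.02 1 0.5862 0.5862
```

Emit:
move_arm(deltas=[0,0,0,-0.25,0.05,0.2,-1,0,0,0,-0.25,0.05,0.2,-1,0,0,0,-0.25,0.05,0.2,0,0,0,0,-0.25,0.05,0.2,0.5,0,0,0,-0.25,0.05,0.2,0.5,0,0,0,-0.25,0.05,0.2,0.5])

```text
time: 2.95
tool_pos: [0.5016, 0.0285, 0.1632]
ee_rot: [-3.142, -0.0, 0.968]
wrist_force: [-0.4, 0.8, -0.5]
width: 0.0657
finger_force: 0.0
```

Emit:
move_arm(deltas=[0,0,0,0,0,0,0.5,0,0,0,0,0,0,0.5,0,0,0,0,0,0,0.5,0,0,0,0,0,0,0.7,0,0,0,0,0,0,1,0,0,0,0,0,0,1,0,0,0,0,0,0,1,0,0,0,0,0,0,1])

```text
time: 3.75
tool_pos: [0.5016, 0.0285, 0.1632]
ee_rot: [3.142, -0.0, 0.968]
wrist_force: [0.0, -0.6, 0.4]
width: 0.0208
finger_force: 30.0
```

Run:
```python
from g import *
delta([.502,.0292,.145],np.radians(55.3)); o=robot.get_obs(); print(o["wrist_force"],o["width"],o["finger_force"])
```

```text
t 3.75 pos [0.5016 0.0285 0.1632] rot [ 3.142 -0.     0.968] turn [ 0.    -0.     0.003] shift cm [ 0.08 -0.01  1.82]
[ 0.02588604 -0.5866329   0.37090642] 0.020813662828398027 29.99994769692421
```

Emit:
move_arm(deltas=[0,0,0,0,0,0.3,1,0,0,0,0,0,0.6,1,0,0,0,0,0,0.9,1,0,0,0,0,0,1.2,1,0,0,0,0,0,1.5,1,0,0,0,0,0,1.75,1,0,0,0,0,0,1.75,1,0,0,0,0,0,1.75,1])

```text
time: 4.55
tool_pos: [0.5019, 0.0283, 0.1462]
ee_rot: [3.141, -0.0, 0.968]
wrist_force: [-0.9, -1.3, 4.7]
width: 0.0211
finger_force: 30.0
```

Emit:
move_arm(deltas=[0,0,0,0,0,0.1,1,0,0,0,0,0,0.1,1])

```text
time: 4.75
tool_pos: [0.5019, 0.0283, 0.1452]
ee_rot: [3.14, -0.0, 0.968]
wrist_force: [-0.6, 0.3, 5.4]
width: 0.0211
finger_force: 30.0
```

Run:
```python
from g import *
o=robot.get_obs(); print(o["tool_pos"],o["wrist_force"],o["wrist_torque"])
c=np.array([.502,.0290]); rod=np.array([.593,.1600])
# tool positions on arc through commanded point: radius kept as now
p=o["tool_pos"][:2]; d=p-rod; r=np.hypot(*d); th=np.arctan2(d[1],d[0]); print("r",r,"th",np.degrees(th))
# contact: point at radius .16 whose axis is on pin line x=.5862+.049*y
for t in np.radians(np.arange(-125,-85,.05)):
    q=rod+.16*np.array([np.cos(t),np.sin(t)])
    if q[0]>=.5862+.049*q[1]: print("post at",q,np.degrees(t)); break
R=Ro.from_euler('xyz',o["ee_rot"])
for k in range(1,17):
    a=k*(t-th)/16
    dd=rod+r*np.array([np.cos(th+a),np.sin(th+a)])-p
    s=R.inv().apply([*dd,0])*100
    print(k,"turn",round(-a,3),"shift",np.round(s,2),"remaining mm",round((t-th-a)*160,1))
```

```text
[0.50193164 0.02832731 0.14523896] [-0.58957033  0.33247349  5.44448371] [-0.14357329  0.35268607  0.03528722]
r 0.16009729504991205 th -124.66877076904632
post at [5.86299895e-01 1.40347184e-04] -92.40000000000187
1 turn -0.035 shift [0.01 0.56 0.  ] remaining mm 84.5
2 turn -0.07 shift [0.04 1.13 0.  ] remaining mm 78.8
3 turn -0.106 shift [0.09 1.69 0.  ] remaining mm 73.2
4 turn -0.141 shift [0.15 2.25 0.  ] remaining mm 67.6
5 turn -0.176 shift [0.24 2.8  0.  ] remaining mm 62.0
6 turn -0.211 shift [0.35 3.36 0.  ] remaining mm 56.3
7 turn -0.246 shift [0.48 3.91 0.01] remaining mm 50.7
8 turn -0.282 shift [0.62 4.45 0.01] remaining mm 45.1
9 turn -0.317 shift [0.79 4.99 0.01] remaining mm 39.4
10 turn -0.352 shift [0.97 5.52 0.01] remaining mm 33.8
11 turn -0.387 shift [1.17 6.05 0.01] remaining mm 28.2
12 turn -0.422 shift [1.39 6.57 0.01] remaining mm 22.5
13 turn -0.458 shift [1.63 7.08 0.01] remaining mm 16.9
14 turn -0.493 shift [1.89 7.58 0.01] remaining mm 11.3
15 turn -0.528 shift [2.16 8.07 0.01] remaining mm 5.6
16 turn -0.563 shift [2.46 8.55 0.01] remaining mm 0.0
```

Emit:
move_arm(deltas=[0,0,-0.035,0.01,0.56,0,1,0,0,-0.07,0.04,1.13,0,1,0,0,-0.106,0.09,1.69,0,1,0,0,-0.141,0.15,2.25,0,1,0,0,-0.176,0.24,2.8,0,1,0,0,-0.211,0.35,3.36,0,1,0,0,-0.246,0.48,3.91,0,1,0,0,-0.246,0.48,3.91,0,1])

```text
time: 5.55
tool_pos: [0.5375, 0.0099, 0.1453]
ee_rot: [3.14, -0.0, 1.214]
wrist_force: [-1.3, -0.6, 6.7]
width: 0.0211
finger_force: 30.0
```

```bash
cat > s.py <<'E'
from g import *
def st(n=6,step=4.0,end=np.radians(-92.4),dz=0):
    o=robot.get_obs(); rod=np.array([.593,.1600]); p=o["tool_pos"][:2]; d=p-rod; r=np.hypot(*d); th=np.arctan2(d[1],d[0])
    u=d/r; tn=np.array([-u[1],u[0]]); F=o["wrist_force"]
    print("t",round(o["time"],2),"pos",np.round(o["tool_pos"],4),"r",round(r,4),"remaining mm",round((end-th)*160,2),"yaw err",round(o["ee_rot"][2]-(th+np.pi-np.radians(0)),3),"Frad",round(F[:2]@u,2),"Ftan",round(F[:2]@tn,2),"Fz",round(F[2],2),"w",o["width"])
    R=Ro.from_euler('xyz',o["ee_rot"])
    for k in range(1,n+1):
        a=k*step/160
        dd=rod+.16*np.array([np.cos(th+a),np.sin(th+a)])-p
        print(k,round(-a,4),np.round(R.inv().apply([*dd,0])*100,3)[:2],"rem",round((end-th-a)*160,1))
E
python3 -c "
from s import *; st(8,5)"
```

```text
t 5.55 pos [0.5375 0.0099 0.1453] r 0.16 remaining mm 49.95 yaw err -0.003 Frad 1.06 Ftan -1.01 Fz 6.71 w 0.021073596660348748
1 -0.0312 [0.014 0.5  ] rem 44.9
2 -0.0625 [0.039 0.999] rem 39.9
3 -0.0938 [0.079 1.498] rem 34.9
4 -0.125 [0.135 1.994] rem 29.9
5 -0.1562 [0.206 2.489] rem 24.9
6 -0.1875 [0.293 2.982] rem 19.9
7 -0.2188 [0.395 3.471] rem 14.9
8 -0.25 [0.512 3.957] rem 9.9
```

Emit:
move_arm(deltas=[0,0,-0.031,0.014,0.5,0,1,0,0,-0.0625,0.039,1.0,0,1,0,0,-0.094,0.08,1.5,0,1,0,0,-0.125,0.135,2.0,0,1,0,0,-0.156,0.206,2.49,0,1,0,0,-0.1875,0.293,2.98,0,1,0,0,-0.219,0.395,3.47,0,1,0,0,-0.219,0.395,3.47,0,1])

```text
time: 6.35
tool_pos: [0.5714, 0.0015, 0.1454]
ee_rot: [3.139, 0.0, 1.433]
wrist_force: [-0.1, -1.4, 5.7]
width: 0.0207
finger_force: 30.0
```

```bash
python3 -c "
from s import *; st(8,1)"
```

```text
t 6.35 pos [0.5714 0.0015 0.1454] r 0.16 remaining mm 14.95 yaw err -0.002 Frad 1.39 Ftan 0.05 Fz 5.74 w 0.020685012577169256
1 -0.0063 [-0.002  0.1  ] rem 14.0
2 -0.0125 [-0.001  0.2  ] rem 13.0
3 -0.0187 [0.001 0.3  ] rem 12.0
4 -0.025 [0.003 0.4  ] rem 11.0
5 -0.0312 [0.006 0.5  ] rem 10.0
6 -0.0375 [0.01 0.6 ] rem 9.0
7 -0.0437 [0.014 0.7  ] rem 8.0
8 -0.05 [0.019 0.8  ] rem 7.0
```

Emit:
move_arm(deltas=[0,0,-0.0125,0,0.2,0,1,0,0,-0.022,0.001,0.35,0,1,0,0,-0.031,0.005,0.5,0,1,0,0,-0.0375,0.01,0.6,0,1,0,0,-0.044,0.014,0.7,0,1,0,0,-0.05,0.019,0.8,0,1,0,0,-0.056,0.024,0.9,0,1,0,0,-0.056,0.024,0.9,0,1])

```text
time: 7.15
tool_pos: [0.58, 0.0006, 0.1454]
ee_rot: [3.14, 0.0, 1.489]
wrist_force: [-0.9, -2.2, 5.6]
width: 0.0209
finger_force: 30.0
```

```bash
python3 -c "
from s import *; st(8,.5)"
```

```text
t 7.15 pos [0.58   0.0006 0.1454] r 0.1599 remaining mm 6.34 yaw err -0.0 Frad 2.3 Ftan -0.69 Fz 5.61 w 0.020889833315025863
1 -0.0031 [-0.007  0.05 ] rem 5.8
2 -0.0063 [-0.006  0.1  ] rem 5.3
3 -0.0094 [-0.006  0.15 ] rem 4.8
4 -0.0125 [-0.005  0.2  ] rem 4.3
5 -0.0156 [-0.005  0.25 ] rem 3.8
6 -0.0187 [-0.004  0.3  ] rem 3.3
7 -0.0219 [-0.003  0.35 ] rem 2.8
8 -0.025 [-0.002  0.4  ] rem 2.3
```

Emit:
move_arm(deltas=[0,0,-0.003,-0.005,0.05,0,1,0,0,-0.006,-0.005,0.1,0,1,0,0,-0.009,-0.005,0.15,0,1,0,0,-0.0125,-0.005,0.2,0,1,0,0,-0.0156,-0.005,0.25,0,1])

```text
time: 7.65
tool_pos: [0.5823, 0.0004, 0.1454]
ee_rot: [3.14, 0.0, 1.505]
wrist_force: [-0.7, -0.2, 6.1]
width: 0.0208
finger_force: 30.0
```

```bash
cat >> s.py <<'E'
def avg(n=5):
    f=[];rod=np.array([.593,.16])
    for i in range(n):
        o=robot.get_obs(); d=o["tool_pos"][:2]-rod; u=d/np.hypot(*d); F=o["wrist_force"]; f.append([F[:2]@u,F[1]*u[0]-F[0]*u[1],F[2],o["wrist_torque"][2]])
        if i<n-1: robot.snapshot("wrist")
    print("avg rad,tan,z,Tz",np.mean(f,0).round(2),"sd",np.std(f,0).round(2))
E
python3 -c "
from s import *; avg(); st(3,.5)"
```

```text
avg rad,tan,z,Tz [ 0.51 -0.56  5.37  0.06] sd [0.21 0.16 0.48 0.03]
t 7.85 pos [5.824e-01 4.000e-04 1.455e-01] r 0.16 remaining mm 3.94 yaw err 0.0 Frad 0.74 Ftan -0.25 Fz 5.31 w 0.020964343476853296
1 -0.0031 [-0.004  0.05 ] rem 3.4
2 -0.0063 [-0.004  0.1  ] rem 2.9
3 -0.0094 [-0.004  0.15 ] rem 2.4
```

Emit:
move_arm(deltas=[0,0,-0.003,-0.002,0.05,0,1,0,0,-0.006,-0.002,0.1,0,1,0,0,-0.009,-0.002,0.15,0,1,0,0,-0.0125,-0.002,0.2,0,1])

```text
time: 8.25
tool_pos: [0.5843, 0.0003, 0.1455]
ee_rot: [3.14, 0.0, 1.517]
wrist_force: [-0.5, -0.9, 5.9]
width: 0.021
finger_force: 30.0
```

```bash
python3 -c "
from s import *; avg(); st(3,.5)"
```

```text
avg rad,tan,z,Tz [ 0.62 -0.52  5.41  0.08] sd [0.3  0.57 0.5  0.02]
t 8.45 pos [5.844e-01 3.000e-04 1.455e-01] r 0.1599 remaining mm 1.93 yaw err 0.0 Frad 0.81 Ftan -1.46 Fz 5.15 w 0.0209997080091142
1 -0.0031 [-0.006  0.05 ] rem 1.4
2 -0.0063 [-0.005  0.1  ] rem 0.9
3 -0.0094 [-0.005  0.15 ] rem 0.4
```

Emit:
move_arm(deltas=[0,0,-0.002,0,0.03,0,1,0,0,-0.004,0,0.07,0,1])

```text
time: 8.65
tool_pos: [0.585, 0.0003, 0.1455]
ee_rot: [3.14, 0.0, 1.521]
wrist_force: [-0.7, -0.4, 4.8]
width: 0.0211
finger_force: 30.0
```

```bash
python3 -c "
from s import *; avg(4); st(1,.5)"
```

```text
avg rad,tan,z,Tz [ 0.49 -0.33  5.65  0.05] sd [0.33 0.31 0.5  0.03]
t 8.8 pos [5.850e-01 3.000e-04 1.455e-01] r 0.1599 remaining mm 1.27 yaw err 0.0 Frad 0.74 Ftan 0.15 Fz 5.81 w 0.020550584565121603
1 -0.0031 [-0.006  0.05 ] rem 0.8
```

Emit:
move_arm(deltas=[0,0,-0.0015,0,0.025,0,1,0,0,-0.003,0,0.05,0,1])

```text
time: 9.0
tool_pos: [0.5855, 0.0002, 0.1455]
ee_rot: [3.14, 0.0, 1.524]
wrist_force: [-0.6, -0.4, 5.9]
width: 0.0207
finger_force: 30.0
```

```bash
python3 -c "
from s import *; avg(4); st(1,.5)"
```

```text
avg rad,tan,z,Tz [ 0.4  -0.68  5.72  0.07] sd [0.9  0.2  0.16 0.04]
t 9.15 pos [5.855e-01 2.000e-04 1.455e-01] r 0.1599 remaining mm 0.79 yaw err 0.0 Frad 1.86 Ftan -0.84 Fz 5.58 w 0.021226287294714475
1 -0.0031 [-0.006  0.05 ] rem 0.3
```

Emit:
move_arm(deltas=[0,0,-0.0015,0,0.025,0,1,0,0,-0.003,0,0.05,0,1])

```text
time: 9.35
tool_pos: [0.586, 0.0002, 0.1455]
ee_rot: [3.14, 0.0, 1.527]
wrist_force: [-1.4, -0.1, 5.5]
width: 0.0209
finger_force: 30.0
```

```bash
python3 -c "
from s import *; avg(4); st(1,.5)"
```

```text
avg rad,tan,z,Tz [ 0.37 -1.11  5.3   0.06] sd [0.16 0.4  0.29 0.02]
t 9.5 pos [5.860e-01 2.000e-04 1.455e-01] r 0.1599 remaining mm 0.28 yaw err -0.0 Frad 0.55 Ftan -0.63 Fz 5.59 w 0.02097207317630867
1 -0.0031 [-0.006  0.05 ] rem -0.2
```

Emit:
move_arm(deltas=[0,0,-0.001,0,0.02,0,1,0,0,-0.002,0,0.04,0,1])

```text
time: 9.7
tool_pos: [0.5864, 0.0002, 0.1455]
ee_rot: [3.14, 0.0, 1.529]
wrist_force: [-1.5, -0.3, 6.3]
width: 0.0212
finger_force: 30.0
```

```bash
python3 -c "
from s import *; avg(5); st(1,.5)"
```

```text
avg rad,tan,z,Tz [ 0.56 -0.83  5.75  0.07] sd [0.55 0.48 0.71 0.01]
t 9.9 pos [5.864e-01 2.000e-04 1.455e-01] r 0.1599 remaining mm -0.11 yaw err -0.001 Frad 0.98 Ftan -0.96 Fz 4.93 w 0.020983257046048587
1 -0.0031 [-0.005  0.05 ] rem -0.6
```

Emit:
move_arm(deltas=[0,0,-0.0015,0,0.025,0,1,0,0,-0.003,0,0.05,0,1])

```text
time: 10.1
tool_pos: [0.5868, 0.0002, 0.1454]
ee_rot: [3.14, 0.0, 1.532]
wrist_force: [-1.2, -0.2, 4.2]
width: 0.0206
finger_force: 30.0
```

```bash
python3 -c "
from s import *; avg(5); st(1,.5)"
```

```text
avg rad,tan,z,Tz [ 0.5  -0.44  5.3   0.06] sd [0.26 0.38 0.75 0.04]
t 10.3 pos [5.868e-01 2.000e-04 1.455e-01] r 0.1599 remaining mm -0.54 yaw err -0.0 Frad 0.97 Ftan -0.29 Fz 5.76 w 0.02054852366776053
1 -0.0031 [-0.006  0.05 ] rem -1.0
```

Emit:
move_arm(deltas=[0,0,-0.0015,0,0.02,0,1,0,0,-0.002,0,0.03,0,1])

```text
time: 10.5
tool_pos: [0.5869, 0.0002, 0.1454]
ee_rot: [3.141, 0.0, 1.534]
wrist_force: [-1.9, -0.5, 6.0]
width: 0.0208
finger_force: 30.0
```

```bash
python3 -c "
from s import *; avg(5); st(1,.5)"
```

```text
avg rad,tan,z,Tz [ 0.57 -1.52  5.87  0.04] sd [0.33 0.2  0.15 0.03]
t 10.7 pos [5.869e-01 2.000e-04 1.454e-01] r 0.1599 remaining mm -0.58 yaw err 0.001 Frad 0.5 Ftan -1.35 Fz 5.8 w 0.021102261533408533
1 -0.0031 [-0.006  0.05 ] rem -1.1
```

The tangential force rose to -1.5 N and the position now lags the command, so this looks like contact. One more small step to confirm.

Emit:
move_arm(deltas=[0,0,-0.001,0,0.02,0,1,0,0,-0.001,0,0.02,0,1])

```text
time: 10.9
tool_pos: [0.5869, 0.0002, 0.1454]
ee_rot: [3.141, 0.0, 1.535]
wrist_force: [-2.5, -1.6, 7.0]
width: 0.0205
finger_force: 30.0
```

```bash
python3 -c "
from s import *; avg(5); st(1,.5)"
```

```text
avg rad,tan,z,Tz [ 1.27 -2.04  6.52  0.04] sd [0.4  0.36 0.23 0.04]
t 11.1 pos [5.869e-01 2.000e-04 1.454e-01] r 0.1599 remaining mm -0.63 yaw err 0.002 Frad 1.81 Ftan -2.33 Fz 6.4 w 0.020869805576937843
1 -0.0031 [-0.008  0.05 ] rem -1.1
```

Contact confirmed: the position stays at x=0.5869 while the force grows to about 2 N. I'll ease back 0.2 mm and let the plunger up slowly.

Emit:
move_arm(deltas=[0,0,0.001,0,-0.03,0,1,0,0,0.001,0,-0.03,-0.15,1,0,0,0.001,0,-0.03,-0.3,1,0,0,0.001,0,-0.03,-0.45,1,0,0,0.001,0,-0.03,-0.6,1,0,0,0.001,0,-0.03,-0.7,1,0,0,0.001,0,-0.03,-0.7,1])

```text
time: 11.8
tool_pos: [0.5867, 0.0002, 0.1518]
ee_rot: [3.141, 0.0, 1.534]
wrist_force: [-0.7, -1.4, 3.8]
width: 0.0211
finger_force: 30.0
```

```bash
python3 -c "
from s import *; avg(5); st(1,.5)"
```

```text
avg rad,tan,z,Tz [ 1.51 -0.07  4.07  0.05] sd [0.5  0.91 0.33 0.04]
t 12.0 pos [5.867e-01 2.000e-04 1.517e-01] r 0.1599 remaining mm -0.44 yaw err 0.002 Frad 0.84 Ftan 0.99 Fz 4.4 w 0.02094863799713937
1 -0.0031 [-0.01  0.05] rem -0.9
```

Emit:
move_arm(deltas=[0,0,0,0,0,-0.1,1,0,0,0,0,0,-0.2,1,0,0,0,0,0,-0.2,1])

```text
time: 12.3
tool_pos: [0.5866, 0.0002, 0.1537]
ee_rot: [-3.142, 0.0, 1.534]
wrist_force: [0.1, -2.4, 4.9]
width: 0.0206
finger_force: 30.0
```

```bash
python3 -c "
from s import *; avg(5); st(1,.5)"
```

```text
avg rad,tan,z,Tz [ 1.21 -0.38  3.7   0.03] sd [0.7  0.42 0.65 0.03]
t 12.5 pos [5.866e-01 2.000e-04 1.536e-01] r 0.1599 remaining mm -0.27 yaw err 0.003 Frad 1.21 Ftan -0.64 Fz 3.78 w 0.020893034780064264
1 -0.0031 [-0.011  0.05 ] rem -0.8
```

Emit:
move_arm(deltas=[0,0,0,0,0,0,0.5,0,0,0,0,0,0,0.4,0,0,0,0,0,0,0.2,0,0,0,0,0,0,0,0,0,0,0,0,0,-0.5,0,0,0,0,0,0,-1,0,0,0,0,0,0,-1,0,0,0,0,0,0,-1])

```text
time: 13.3
tool_pos: [0.5866, 0.0003, 0.1537]
ee_rot: [3.142, -0.0, 1.534]
wrist_force: [0.0, 0.2, -0.2]
width: 0.0728
finger_force: 0.0
```

Run:
```python
from s import *
avg(3); st(1,.5)
c=cam("wrist"); P=cloud(c)
m=(np.hypot(P[...,0]-.587,P[...,1])<.02)&(P[...,2]>.165)&(P[...,2]<.2); ys,xs=np.where(m)
(u,v),r=cv2.minEnclosingCircle(np.c_[xs,ys].astype(np.float32)); print("cap",len(xs),np.median(P[m][:,2]),on_z(c,u,v,.182))
```

```text
avg rad,tan,z,Tz [ 0.15  0.54 -0.3  -0.03] sd [0.35 0.4  0.28 0.  ]
t 13.4 pos [5.867e-01 3.000e-04 1.537e-01] r 0.1598 remaining mm -0.35 yaw err 0.003 Frad 0.05 Ftan 0.59 Fz -0.05 w 0.08072515698522992
1 -0.0031 [-0.018  0.05 ] rem -0.8
cap 1366 0.18109807391920796 [0.58685338 0.00296169 0.182     ]
```

Emit:
move_arm(deltas=[0,0,0,0,0,-1,-1,0,0,0,0,0,-3,-1,0,0,0,0,0,-6,-1,0,0,0,0,0,-10,-1,0,0,0,0,0,-12,-1,0,0,0,0,0,-12,-1,0,0,0,0,0,-12,-1])

```text
time: 14.15
tool_pos: [0.5867, 0.0003, 0.2738]
ee_rot: [3.141, -0.0, 1.534]
wrist_force: [-0.2, -1.2, -0.6]
width: 0.0939
finger_force: 0.0
```

Run:
```python
from s import *
c=cam("wrist"); P=cloud(c)
m=(np.hypot(P[...,0]-.587,P[...,1])<.02)&(P[...,2]>.165)&(P[...,2]<.2); ys,xs=np.where(m)
(u,v),r=cv2.minEnclosingCircle(np.c_[xs,ys].astype(np.float32)); print("cap",len(xs),np.median(P[m][:,2]),on_z(c,u,v,.182))
a=cam("scene"); u,v=map(int,proj(a,[.587,0,.09])); 
save(cv2.resize(a["im"][v-60:v+40,u-70:u+70],(700,500),interpolation=cv2.INTER_CUBIC),"end.png")
b=cam("top"); P=cloud(b); roi=np.zeros((384,512),bool); roi[150:225,235:300]=1
m=(roi&(P[...,2]>.006)&(P[...,2]<.02)); ys,xs=np.where(m)
W=np.array([on_z(b,x,y,.013)[:2] for x,y in zip(xs,ys)]).astype(np.float32); print("plate",cv2.minAreaRect(W*1000))
```

```text
cap 449 0.18111544816394193 [0.58698244 0.00177979 0.182     ]
plate ((603.3101196289062, 11.173744201660156), (132.10995483398438, 69.00090026855469), 85.08761596679688)
```

View pics/end.png

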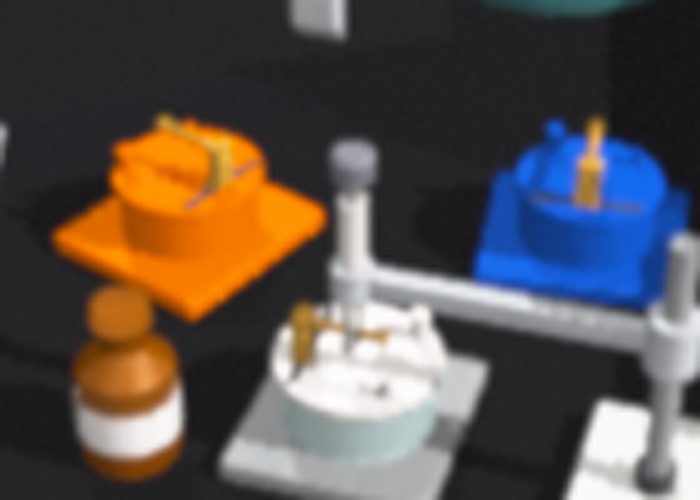

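The close view shows the cap at (353,163), partly down. The pin at (300–385, 330) lies under the barrel end, with the hook below it at about (352,345). The cap measures 0.181 m high, against about 0.182 m when caught, and it stayed there with the gripper clear, so I'm handing in.

```bash
python3 -c "
from bench import robot; print(robot.close_job())"
```

```text
the job is handed in; nothing more can be done
None
```

The job is handed in at about 14 s: the hook was swung to a light touch (about 2 N) on the post and released, and with the gripper clear the cap stood at 181 mm (182 expected when caught); the gripper hid the cell in the last top view, so I could not re-measure that it had stayed put.

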